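# Test the packing line's stop button and reset the line

### The arm

A 6-joint arm with a two-finger parallel gripper is mounted at the origin on the work surface. World frame = base frame: x ahead of the robot, y to its left, z up, the work surface at z = 0. Lengths are in mm, angles in degrees, forces in N, time in s.
With the tool pointing down it reaches from about 250 to 850 mm from the base axis. Payload 12.5 kg.
Tool frame: the origin (TCP) lies on the centre line of the jaws, within the pads' length; the fingertips stand 17 mm ahead of it and the grasp point (between the pads) lies 2 mm behind it; z points along the fingers, y is the direction in which the jaws open and shut (so a half turn about z gives the same grasp; the last joint's range is limited). The gripper opens to 93 mm and grips with 3 to 60 N. Pads are 15 mm wide; open, the fingers measure 128 mm over their backs; the gripper's body (75 mm by 188 mm) begins 65 mm behind the grasp point.
Start: joints at [-4.847, 20.094, 94.641, -0, 65.266, -4.847], TCP at [549.986, 0.027, 235.633] pointing down, gripper open.
Joint ranges: [-157.81, 157.81], [-45, 120.19], [0.68, 151.7], [-89.99, 269.99], [4.06, 180], [-164.3, 164.3]. Speed limits (degrees/s): [127.2, 127.2, 159.86, 180, 180, 180].

### API

Orientations are given as a 3x3 rotation matrix whose columns are the frame's x, y, z axes.
In Python, from plant import r, viewer gives the robot as it stands.
- The arm moves only by the shell command python3 -m pendant 'ROWS' [FORCE]. ROWS is a JSON object of lists of equal length, an entry for each row: "fingers": the closure, from -1 (fully open) to 1 (shut); "dp": the shift along the tool's x, y, z in m, a list of three; "yaw": the turn about the tool's z in degrees. A call has 1 to 10 rows; each row is the pose to reach, as a shift and turn from the pose commanded when the call began, along the tool's axes at that moment; what a row does not reach only later rows make up. A row lasts 1/12 s, in which the tool goes at most 41.7 mm and 7.16 degrees, less where a joint would pass 70% of its speed; a pose out of reach is approached as far as the arm can. A call with a gripper value outside its range is refused whole. The fingers move at their own pace and stop on an object; FORCE is the grip in N (left out, the last holds). Time passes only in rows, so rows that repeat a pose let the fingers close. It gives the time, the measured TCP pose, the force and the opening at its end, in the units of the state.
- r.observe(): the state, without advancing time (a new reading comes with each control period).
- viewer.snapshot(name): name is "scene" or "side" or "wrist"; returns a dict with "pixels" (400x640x3 uint8, blue, green, red), "range_z" (400x640 float32, mm along the optical axis (not along the pixel's ray), 0 where there is no reading), "vfov" (degrees; the focal length in pixels is half the picture's height over the tangent of half this angle, whatever the lens; pixels are square), "cx", "cy" (the principal point, pixels), "extrinsics" (4x4, takes a point from world to camera coordinates); the wrist camera has in their place "mount" (4x4, takes a point from camera to tool coordinates, whose origin is the TCP and whose axes are the flange's). Camera axes: x right, y down, z forward; pixel columns grow to the right and rows downward; lengths in mm; the calibration is good to about 2 mm. The wrist camera is an equidistant fisheye: a pixel r from the principal point sees the ray r / f radians off the axis. A picture is of the moment at which its call begins: read the wrist's pose just before it.
- r.sign_off(): hands the job in, once; it reports no verdict.
The state is a dict: "clock": time; "joint_positions": joint angles; "dq": joint speeds; "effort": joint torques, N m; "eef_pos": TCP position; "tool_rot": TCP orientation; "force": force on the tool from outside, world axes, zero at the start; "moment": the same for the moment, N m; "opening": opening from 0.0 (shut) to 1.0 (fully open).
Only numpy, scipy, OpenCV 4.12 (cv2) and the standard library are available. Lean on these libraries where they do the work, as an engineer would, in place of code of your own. Each camera call takes 0.05 s, during which the arm holds its last target.

### The job

Test the emergency stop of the bag-sealing line: with a fingertip press the red mushroom button on the yellow box fully in, take the finger away so that it stays down by itself, then push one of its ears sideways, clockwise seen from above, until the head unlatches and springs back up. Then press the blue reset button fully in and let it go, and finish clear of everything. Only touch and push: never take the red head or an ear between the fingers, leave the white button unpressed and the things on the table where they are.

Things in the scene. Friction and masses are not known exactly. Their poses are not given: they have to be found in the camera images.
- stop_top (a point): Top centre of the red mushroom head (diameter 56 mm, 26 mm high), 92 mm above the table when up; it turns and sinks with the head. Its z axis points up, its y axis runs along the two red ears: flat upright paddles on opposite sides, 10 mm thick, reaching 52 mm from the axis, from 6 to 24 mm below this point. When up, the clear gap below the ears is 18 mm. The head sits on a yellow box, 96 x 96 x 50 mm high, fixed to the table.
- ear_left (a point): Push point in the middle of the thickness and of the height of the ear on the head's +y side, 42 mm from the axis and 15 mm below stop_top; axes as stop_top. Clockwise moves this ear towards +x of its own axes.
- ear_right (a point): The same for the ear on the head's -y side (the ears are alike). Clockwise moves it towards -x of its own axes.
- stop_press (a joint): How far the red head is pushed in, m: 0 = up. It has a spring (about 4 N at first, about 8 N near the latch). Past 8 mm it latches and stays at about 8 mm; the hard end is at 9.5 mm. Left before the latch, it springs back up.
- stop_turn (a joint): Clockwise turn of the red head, rad: 0 at rest, hard end at 1.0. It turns against a return spring (about 0.05 to 0.15 N m); a latched head unlatches at about 0.8 rad and springs up, still held turned by the finger, and turns back to 0 when let go.
- reset_top (a point): Top centre of the blue reset button (diameter 36 mm) on a small grey box; 67 mm above the table; z up. The black collar round it lies 10 mm lower.
- reset (a joint): How far the blue button is pushed in, m: 0 = up, 0.006 = fully in (about 5 N); springs back.
- feed_top (a point): Top centre of the white button, on a like grey box (same sizes as the blue one). Not to be pressed. The two boxes may have changed places.
- feed (a joint): How far the white button is pushed in, m (0 = up, travel 0.006).
- cake_a: Ring cake on a cardboard round, loose, 124 mm across, 53 mm high; origin at the centre of its underside. Leave alone.
- cake_b: Another such ring cake. Leave alone.
- sanitiser: White bottle with a red cap, loose, 64 mm across, 130 mm tall; origin at the centre of its underside. Leave alone.
- cup: Steel cup, loose, 76 mm across, 85 mm tall; origin under its centre. Leave alone.
- tape: Roll of tape lying flat, loose, 96 mm across, 24 mm high; origin under its centre. Leave alone.
- jar: Amber jar with a steel cap, loose, 66 mm across, 70 mm tall; origin under its centre. Leave alone.
- scraper: Spatula lying on the table, loose, 200 mm long, along its own x axis. Leave alone.

How it is judged (in metres and radians):
On the way, in this order (a step that is already met when the one before it is completed fails the run):
1. the red head is latched in and stays down with nothing touching it (value of joint stop_press above 0.007 m and contact force between each of the arm, the fingers and stop_turn below 0.2 N), for 0.2 s.
2. the head is twisted clockwise by over 0.5 rad while still in (value of joint stop_turn above 0.5 rad and value of joint stop_press above 0.005 m).
3. the head has sprung back up (value of joint stop_press below 0.0015 m), for 0.2 s.
4. the blue reset button is pressed in (value of joint reset above 0.0045 m), for 0.05 s.
At the end, for the whole second after the job is handed in: The red head is up (within 1.5 mm) and turned back (within 0.15 rad), the blue and white buttons are out (within 1 mm), and the robot touches nothing (value of joint stop_press below 0.0015 m and value of joint stop_turn below 0.15 rad and value of joint each of reset, feed below 0.001 m).
It fails at once if the white button is pressed (over 3 mm) (value of joint feed above 0.003 m).
It fails at once if the red head is taken between the fingers (contact force between the fingers and stop_turn above 0.5 N and horizontal distance between the grasp point and stop_top below 0.022 m and z of the grasp point in the frame of stop_top between -0.06 and 0.008 m).
It fails at once if an ear is taken between the fingers (contact force between the fingers and stop_turn above 0.5 N and x of the grasp point in the frame of stop_top between -0.006 and 0.006 m and horizontal distance between the grasp point and stop_top below 0.056 m and z of the grasp point in the frame of stop_top between -0.06 and 0.004 m).
It fails at once if a thing on the table is lifted, carried or pushed by over 20 mm (distance of any of cake_a, cake_b, sanitiser, cup, tape, jar, scraper from where it was at the start of the episode above 0.02 m).
It also fails if it takes over 61 s, if anything falls off the work surface, if the arm or the gripper's body presses on something with over 40 N, if the wrist force passes 120 N, or if a joint passes its speed limit or range.

## Working session

There is one attempt and no reset: what is moved stays moved. The work goes in short steps, Python scripts to look and compute and a shell command to move; the robot and the scene stay as the last step left them, time stands still between calls to the robot, and variables do not carry over. Pictures are saved under pics/ and viewed, and the job is handed in when it is done.

```bash
ls; mkdir -p pics
python3 - <<'E'
from plant import r, viewer
import cv2,numpy as np
s=r.observe();print({k:s[k] for k in('clock','eef_pos','tool_rot','force','opening')})
for n in("scene","side","wrist"):
    v=viewer.snapshot(n);cv2.imwrite(f"pics/{n}0.png",v["pixels"]);np.savez(f"{n}0.npz",**v)
    print(n,v["vfov"],v["cx"],v["cy"],np.round(np.array(v.get("extrinsics",v.get("mount"))),3).tolist())
E
```

```text
pics
{'clock': 0.0, 'eef_pos': array([5.49677965e+02, 5.10051257e-02, 2.35095495e+02]), 'tool_rot': array([[ 3.13546977e-05,  9.99999336e-01, -1.15181719e-03],
       [ 9.99999996e-01, -3.12519662e-05,  8.92087207e-05],
       [ 8.91726649e-05, -1.15181998e-03, -9.99999333e-01]]), 'force': array([-0.5771373 ,  0.07639874, -0.58788513]), 'opening': 0.9962198141796085}
scene 54.0521194521391 313.8350116062536 197.65797063085498 [[0.83, 0.557, -0.015, -448.226], [0.435, -0.665, -0.607, -210.153], [-0.348, 0.497, -0.795, 1476.593], [0.0, 0.0, 0.0, 1.0]]
side 46.86258478344972 323.64410797178124 200.99485306446817 [[0.766, -0.642, -0.022, -425.661], [-0.395, -0.444, -0.804, 297.101], [0.507, 0.625, -0.594, 967.432], [0.0, 0.0, 0.0, 1.0]]
wrist 65.70646984690485 321.3927311952581 198.40298339696693 [[0.001, -0.954, -0.299, 82.41], [1.0, 0.001, -0.0, 1.123], [0.001, -0.299, 0.954, -148.123], [0.0, 0.0, 0.0, 1.0]]
```

View pics/scene0.png

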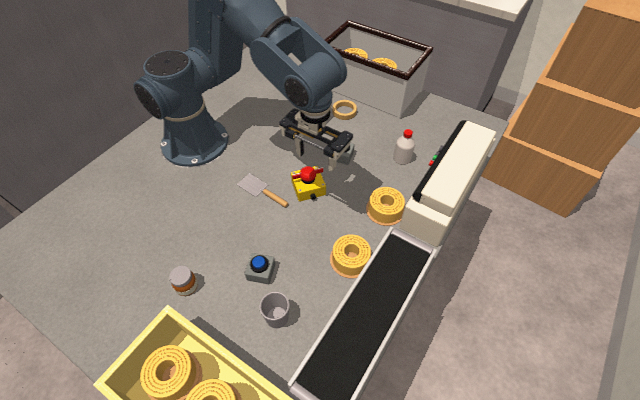

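View pics/side0.png

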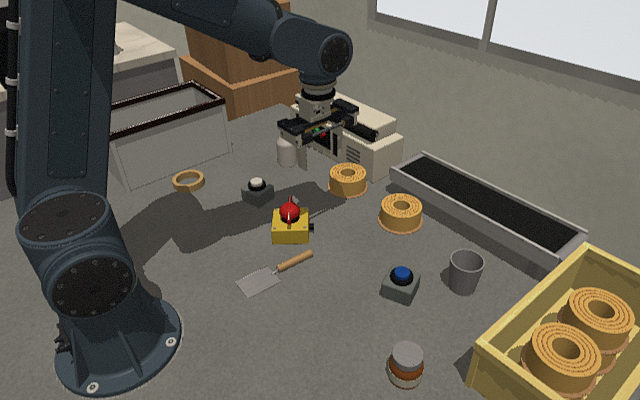

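View pics/wrist0.png

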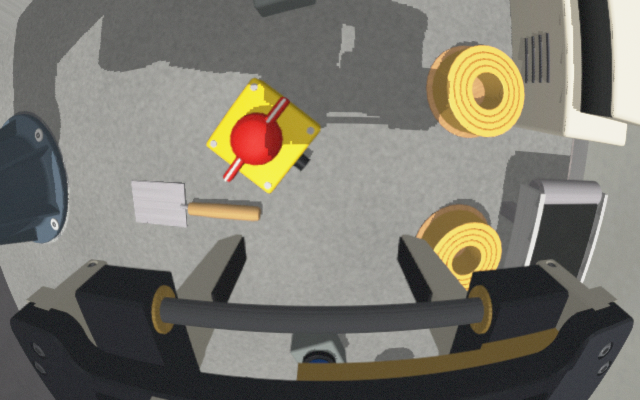

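The wrist picture shows the red head at about (256,138), with ears ending near (286,100) and (228,178). The blue button is at (260,263) in the scene view and (402,275) in the side view. The white button is at (257,184) in the side view.

```bash
cat > h.py <<'E'
import numpy as np, cv2
def ray(v,name,px,pose=None):
    px=np.atleast_2d(px).astype(float); f=200/np.tan(np.radians(v["vfov"])/2)
    d=(px-[float(v["cx"]),float(v["cy"])])/f
    if name=="wrist":
        t=np.linalg.norm(d,axis=1,keepdims=True); u=d/np.maximum(t,1e-9)
        D=np.c_[u*np.sin(t),np.cos(t)]
        M=np.array(v["mount"]);R=np.array(pose["tool_rot"]);p=np.array(pose["eef_pos"])
        return R@M[:3,3]+p,(D@M[:3,:3].T)@R.T
    E=np.array(v["extrinsics"]);D=np.c_[d,np.ones(len(d))]
    return -E[:3,:3].T@E[:3,3], D@E[:3,:3]
def plane(o,D,z): return o+D*((z-o[2])/D[:,2:3])
def bydepth(v,name,px,pose=None):
    o,D=ray(v,name,px,pose); q=np.round(np.atleast_2d(px)).astype(int)
    z=np.asarray(v["range_z"])[q[:,1],q[:,0]]
    f=200/np.tan(np.radians(v["vfov"])/2)
    if name=="wrist":
        ax=np.array(pose["tool_rot"])@np.array(v["mount"])[:3,2]
        return o+D*(z/(D@ax))[:,None]
    return o+D*z[:,None]
def mask(v,col):
    h=cv2.cvtColor(v["pixels"],cv2.COLOR_BGR2HSV)
    H,S,V=[h[...,i].astype(int) for i in range(3)]
    if col=="red": return ((H<6)|(H>174))&(S>150)&(V>70)
    if col=="blue": return (H>100)&(H<125)&(S>150)&(V>50)
    if col=="yellow": return (H>24)&(H<34)&(S>200)&(V>80)
    if col=="white": return (S<25)&(V>190)
def comps(m,mn=20):
    n,l,st,c=cv2.connectedComponentsWithStats(m.astype(np.uint8))
    return [(st[i],c[i],l==i) for i in range(1,n) if st[i][4]>=mn]
E
python3 - <<'E'
from h import *
import pickle
from plant import r
pose=r.observe()
for n in("scene","side","wrist"):
    v=dict(np.load(n+"0.npz"))
    for col in("red","blue","white"):
        for st,c,m in comps(mask(v,col)):
            ys,xs=np.nonzero(m); P=bydepth(v,n,np.c_[xs,ys],pose)
            # top region points
            ok=np.isfinite(P).all(1)
            P=P[ok]
            if len(P)==0 or n!="wrist" and abs(P[:,2].mean()-65)>60: continue
            zt=np.percentile(P[:,2],98); T=P[P[:,2]>zt-4]
            print(n,col,st.tolist(),c.round(1),"mean",P.mean(0).round(1),"ztop",zt.round(1),"topmean",T.mean(0).round(1),"xr",np.percentile(P,[1,99],axis=0).round(0).tolist())
E
```

```text
scene red [404, 129, 9, 9, 66] [407.6 133.1] mean [687.6 346.6 122.9] ztop 132.9 topmean [687.9 344.5 130.8] xr [[660.0, 330.0, 2.0], [700.0, 490.0, 133.0]]
scene red [293, 166, 30, 15, 242] [307.5 173.3] mean [489.5  41.   88.2] ztop 94.4 topmean [491.7  35.5 109.5] xr [[455.0, 10.0, 60.0], [516.0, 86.0, 95.0]]
scene blue [252, 256, 14, 13, 134] [258.4 261.8] mean [ 550.2 -289.    72.8] ztop 70.3 topmean [ 551.9 -290.7   82.1] xr [[529.0, -303.0, 56.0], [562.0, -267.0, 71.0]]
scene white [289, 231, 101, 154, 356] [332.1 317.8] mean [ 809.6 -309.3  102.5] ztop 100.3 topmean [ 810.2 -308.3  105.7] xr [[805.0, -496.0, 94.0], [812.0, -28.0, 101.0]]
scene white [393, 232, 38, 21, 51] [410.8 241.4] mean [874.2 -10.5  91.4] ztop 95.3 topmean [870.8 -11.3  93. ] xr [[821.0, -14.0, 88.0], [932.0, -6.0, 96.0]]
scene white [351, 250, 85, 150, 327] [389.3 332.1] mean [ 941.1 -265.3  102.8] ztop 100.7 topmean [ 941.4 -260.9  107.8] xr [[938.0, -446.0, 93.0], [944.0, -11.0, 101.0]]
scene white [291, 387, 19, 13, 50] [299.6 393. ] mean [ 840.8 -501.   111.1] ztop 113.9 topmean [ 977.5 -624.1 1039.
[... 1594 characters left out ...]
8.3 -43.7   4.3] xr [[272.0, -77.0, 1.0], [360.0, -13.0, 4.0]]
wrist white [265, 182, 6, 6, 24] [267.2 185. ] mean [492.3  -2.2  64.1] ztop 231.0 topmean [551.   82.5 383.4] xr [[487.0, -9.0, 49.0], [538.0, 63.0, 307.0]]
wrist white [525, 194, 75, 72, 685] [553.9 212.8] mean [841.4 -26.3  94. ] ztop 97.7 topmean [810.4 -46.5  96.5] xr [[806.0, -93.0, 90.0], [929.0, -3.0, 98.0]]
wrist white [581, 195, 27, 88, 274] [594.8 238.4] mean [985.  -86.2  65.6] ztop 97.9 topmean [940.7 -66.5  97.6] xr [[937.0, -531.0, -489.0], [1753.0, -2.0, 99.0]]
wrist white [51, 219, 7, 11, 39] [ 54.3 224. ] mean [ 81.4 -80.4  15.4] ztop 16.9 topmean [ 81.4 -80.4  15.4] xr [[72.0, -90.0, 14.0], [92.0, -71.0, 17.0]]
```

Run:
```python
from h import *
from plant import r
pose=r.observe()
v=dict(np.load("wrist0.npz"))
h=cv2.cvtColor(v["pixels"],cv2.COLOR_BGR2HSV).astype(int)
m=((h[...,0]<8)|(h[...,0]>172))&(h[...,1]>60)&(h[...,2]>60)
m=[c for c in comps(m,300)][0]
print(m[0])
m=max(comps(((h[...,0]<8)|(h[...,0]>172))&(h[...,1]>60)&(h[...,2]>60),300),key=lambda c:-abs(c[1][0]-256))[2]
ys,xs=np.nonzero(m);px=np.c_[xs,ys]
P=bydepth(v,"wrist",px,pose)
ok=(P[:,2]>60)&(P[:,2]<100);P=P[ok];px=px[ok]
# head: opened mask -> ellipse, minus ears
op=cv2.morphologyEx(m.astype(np.uint8),cv2.MORPH_OPEN,cv2.getStructuringElement(cv2.MORPH_ELLIPSE,(25,25)))
c=max(cv2.findContours(op,0,1)[0],key=cv2.contourArea);e=cv2.fitEllipse(c);print("ellipse",e)
o,D=ray(v,"wrist",[e[0]],pose)
for z in(92,86,79,72):print(z,plane(o,D,z).round(1))
ear=(cv2.dilate(op,np.ones((5,5)))==0)[px[:,1],px[:,0]]
E=P[ear];t=E[:,2]>83
print("ear pts",len(E),t.sum())
c0=np.array([486.,49])
for s in(1,-1):
    k=t&(((E[:,:2]-c0)@[.6,.8])*s>0)
    print(s,k.sum(),E[k].mean(0).round(1),E[k].min(0).round(1),E[k].max(0).round(1))
A=E[t][:,:2];mm=A.mean(0);u,s,vt=np.linalg.svd(A-mm);d=vt[0];d=d*np.sign(d[1]);q=(A-c0)@d
print("line mean",mm,"dir",d,np.degrees(np.arctan2(d[1],d[0])),"ext",np.percentile(q,[0,2,98,100]), "center",c0+d*(np.percentile(q,1)+np.percentile(q,99))/2, "offset",(mm-c0)@[-d[1],d[0]])
# white ear/blue in other
Y=max(comps(mask(v,"yellow"),300),key=lambda c:c[0][4])[2]
ys,xs=np.nonzero(Y|m);PP=bydepth(v,"wrist",np.c_[xs,ys],pose);k=(abs(PP[:,2]-50)<6);print("box rect",cv2.minAreaRect(PP[k][:,:2].astype(np.float32)))
cv2.imwrite("pics/wcrop.png",cv2.resize(v["pixels"][70:210,180:340],None,fx=4,fy=4,interpolation=2))
```

```text
[ 223   97   67   85 2398]
ellipse ((255.47264099121094, 139.22975158691406), (49.02993392944336, 49.957489013671875), 118.0368881225586)
92 [[487.6  50.4  92. ]]
86 [[486.3  49.8  86. ]]
79 [[484.8  49.   79. ]]
72 [[483.3  48.2  72. ]]
ear pts 327 286
1 157 [508.9  79.3  84.8] [498.   68.   83.1] [518.6  90.2  87.8]
-1 129 [459.6  18.2  85. ] [449.7   7.5  83.1] [469.5  29.2  87.9]
line mean [486.68579874  51.72862083] dir [0.62806201 0.7781633 ] 51.09271491228486 ext [-51.91110756 -50.78401561  49.14250719  50.13228532] center [485.4476826  48.3156836] offset 1.1800796646003167Traceback (most recent call last):
  File "<stdin>", line 28, in <module>
ValueError: max() iterable argument is empty
```

The head centre is at about (485.5, 49) and the ears run at 51° in world axes. Blue is at about (545, -288). White is on the other side, at +y. Next I close the fingers, move over the head and yaw 39° so the jaw axis lies along the ear push direction.

```bash
python3 -m pendant '{"fingers":[1,1,1,1,1,1,1,1,1,1],"dp":[[0.006,-0.008,0],[0.012,-0.016,0],[0.018,-0.024,0],[0.024,-0.032,0.01],[0.03,-0.04,0.015],[0.036,-0.048,0.02],[0.042,-0.056,0.025],[0.049,-0.0645,0.03],[0.049,-0.0645,0.03],[0.049,-0.0645,0.03]],"yaw":[5,10,15,20,25,30,35,39,39,39]}' 10
python3 - <<'E'
from plant import r, viewer
import cv2,numpy as np,pickle
s=r.observe();v=viewer.snapshot("wrist");pickle.dump((s,v),open("w1.pkl","wb"));cv2.imwrite("pics/w1.png",v["pixels"])
v=viewer.snapshot("side");cv2.imwrite("pics/s1.png",cv2.resize(v["pixels"][80:320,180:500],None,fx=2.4,fy=2.4))
print(s["clock"],s["eef_pos"],s["tool_rot"].round(3).tolist(),s["force"],s["opening"],s["joint_positions"])
E
```

```text
clock: 0.98
eef_pos: [485.5, 49.1, 205.7]
tool_rot: [[0.627, 0.779, -0.0], [0.779, -0.627, -0.0], [-0.0, -0.0, -1.0]]
force: [0.5, 0.5, -0.0]
opening: 0.333
0.9833 [485.46018991  49.08534143 205.66561348] [[0.627, 0.779, -0.0], [0.779, -0.627, -0.0], [-0.0, -0.0, -1.0]] [ 0.52785148  0.52832117 -0.03763186] 0.33318519709369276 [ 3.06998280e-01  1.57526178e+01  1.05426347e+02 -4.24275203e-03
  5.88361926e+01  3.91438887e+01]
```

View pics/w1.png

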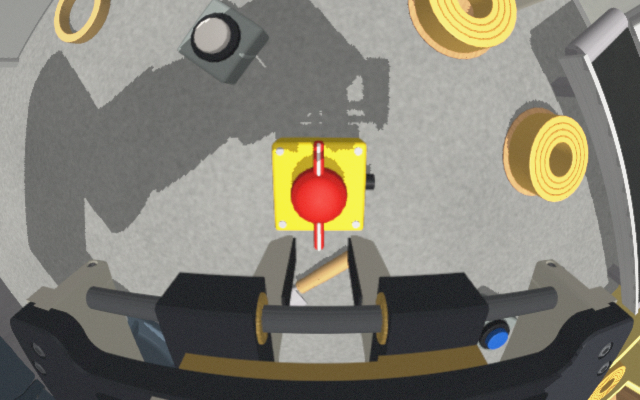

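View pics/s1.png

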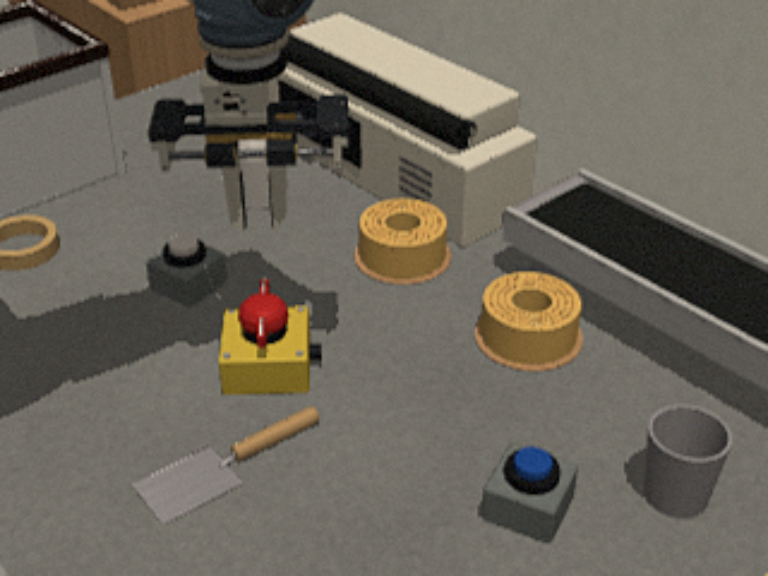

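In the wrist picture the ears run vertically through the head at (319,195), so the yaw is right. The fingers are still closing. I refine the centre from this view.

Run:
```python
from h import *
import pickle
pose,v=pickle.load(open("w1.pkl","rb"))
h=cv2.cvtColor(v["pixels"],cv2.COLOR_BGR2HSV).astype(int)
M=((h[...,0]<8)|(h[...,0]>172))&(h[...,1]>60)&(h[...,2]>60)
M=cv2.morphologyEx(M.astype(np.uint8),cv2.MORPH_CLOSE,np.ones((5,5)))
m=max(comps(M,300),key=lambda c:-abs(c[1][0]-319)-abs(c[1][1]-195))[2]
op=cv2.morphologyEx(m.astype(np.uint8),cv2.MORPH_OPEN,cv2.getStructuringElement(cv2.MORPH_ELLIPSE,(25,25)))
c=max(cv2.findContours(op,0,1)[0],key=cv2.contourArea);e=cv2.fitEllipse(c);print("ellipse",e)
o,D=ray(v,"wrist",[e[0]],pose)
for z in(92,86,79,72):print(z,plane(o,D,z).round(1))
R=np.array(pose["tool_rot"]);p=np.array(pose["eef_pos"])
ys,xs=np.nonzero(m&(cv2.dilate(op,np.ones((5,5)))==0))
o,D=ray(v,"wrist",np.c_[xs,ys],pose);E=(plane(o,D,86)-p)@R
for s in(ys<195,ys>195): print("ear in tool xy",E[s].mean(0).round(1),np.percentile(E[s],[2,98],axis=0).round(1).tolist())
P=bydepth(v,"wrist",np.c_[np.nonzero(op)[::-1]],pose);k=P[:,2]>91;print("top",P[k].mean(0),P[:,2].max())
h3=cv2.inRange(h.astype(np.uint8),(20,150,80),(36,255,255))
ys,xs=np.nonzero(h3);k=(ys>130)&(ys<235)&(xs>265)&(xs<375);Q=bydepth(v,"wrist",np.c_[xs,ys][k],pose);Q=Q[abs(Q[:,2]-50)<6]
print("box",cv2.minAreaRect(Q[:,:2].astype(np.float32)),Q[:,2].mean())
```

```text
ellipse ((318.4822998046875, 194.6642303466797), (53.7076301574707, 55.11579513549805), 176.09999084472656)
92 [[487.7  53.4  92. ]]
86 [[486.5  52.1  86. ]]
79 [[485.1  50.5  79. ]]
72 [[483.7  48.9  72. ]]
ear in tool xy [ 41.2  -1.2 119.7] [[31.4, -4.9, 119.7], [51.5, 3.0, 119.7]]
ear in tool xy [-39.4  -1.2 119.7] [[-51.7, -6.3, 119.7], [-27.6, 3.2, 119.7]]
top [485.51115718  51.33071561 101.04565837] 353.7694846657047
box ((484.5560607910156, 49.50147247314453), (94.36479949951172, 95.63953399658203), 51.073936462402344) 48.86865560056368
```

The centre is at about (484.7, 49.7), which matches the box centre. I descend to just above the head with the fingers shut.

```bash
python3 -m pendant '{"fingers":[1,1,1,1,1,1,1,1,1],"dp":[[0,-0.001,0.01],[0,-0.001,0.022],[0,-0.001,0.034],[0,-0.001,0.046],[0,-0.001,0.058],[0,-0.001,0.070],[0,-0.001,0.08],[0,-0.001,0.085],[0,-0.001,0.085]],"yaw":[0,0,0,0,0,0,0,0,0]}'
python3 - <<'E'
from plant import r, viewer
import cv2
s=r.observe();print(s["opening"],s["force"],s["eef_pos"])
v=viewer.snapshot("side");cv2.imwrite("pics/s2.png",cv2.resize(v["pixels"][130:270,200:380],None,fx=4,fy=4))
E
```

```text
clock: 1.83
eef_pos: [484.3, 49.5, 119.5]
tool_rot: [[0.629, 0.777, -0.002], [0.777, -0.629, -0.0], [-0.001, -0.001, -1.0]]
force: [-0.3, -0.2, 1.0]
opening: 0.005
0.00471226733116652 [-0.30372284 -0.17281296  0.99052088] [484.25803057  49.51845765 119.46560481]
```

View pics/s2.png

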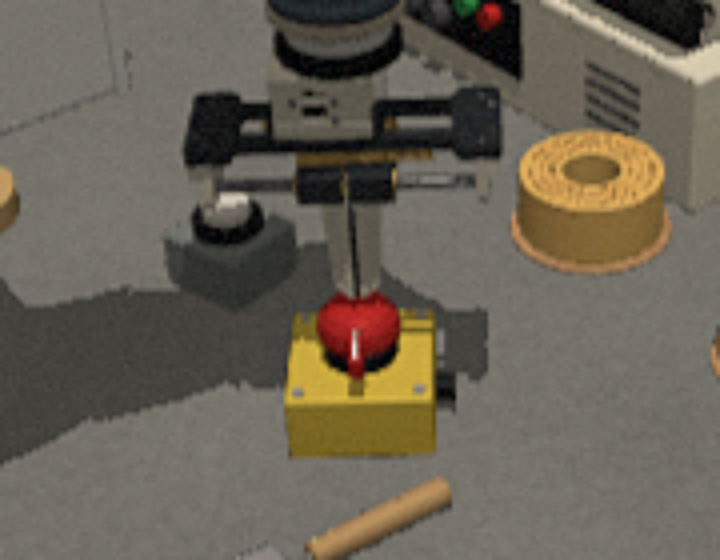

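The fingers are shut and centred just above the head. Now I press slowly.

```bash
python3 -m pendant '{"fingers":[1,1,1,1,1,1,1],"dp":[[0,0,0.004],[0,0,0.008],[0,0,0.011],[0,0,0.014],[0,0,0.017],[0,0,0.019],[0,0,0.019]],"yaw":[0,0,0,0,0,0,0]}'
python3 -m pendant '{"fingers":[1,1,1],"dp":[[0,0,0.001],[0,0,0.0015],[0,0,0.0015]],"yaw":[0,0,0]}'
```

```text
clock: 2.47
eef_pos: [484.8, 49.6, 101.5]
tool_rot: [[0.629, 0.777, 0.0], [0.777, -0.629, -0.0], [0.0, 0.0, -1.0]]
force: [-0.1, -0.5, -0.3]
opening: 0.004
clock: 2.72
eef_pos: [485.0, 49.7, 100.4]
tool_rot: [[0.629, 0.777, 0.001], [0.777, -0.629, 0.0], [0.0, 0.001, -1.0]]
force: [-0.2, 0.2, 6.4]
opening: 0.007
```

```bash
python3 -m pendant '{"fingers":[1,1,1],"dp":[[0,0,0.001],[0,0,0.001],[0,0,0.001]],"yaw":[0,0,0]}'
```

```text
clock: 2.97
eef_pos: [485.1, 49.7, 99.7]
tool_rot: [[0.629, 0.777, 0.001], [0.777, -0.629, 0.0], [0.001, 0.001, -1.0]]
force: [-1.0, -0.6, 8.4]
opening: 0.003
```

```bash
python3 -m pendant '{"fingers":[1,1,1],"dp":[[0,0,0.001],[0,0,0.001],[0,0,0.001]],"yaw":[0,0,0]}'
```

```text
clock: 3.22
eef_pos: [485.7, 49.6, 99.6]
tool_rot: [[0.629, 0.777, 0.002], [0.777, -0.629, -0.0], [0.002, 0.002, -1.0]]
force: [-2.3, 0.6, 18.5]
opening: 0.003
```

The force jumped to 18 N with no further travel, so this is the hard end and the head is past the latch. I lift off and look.

```bash
python3 -m pendant '{"fingers":[1,1,1,1,1,1,1,1],"dp":[[0,0,-0.006],[0,0,-0.016],[0,0,-0.03],[0,0,-0.044],[0,0,-0.058],[0,0,-0.068],[0,0,-0.07],[0,0,-0.07]],"yaw":[0,0,0,0,0,0,0,0]}'
python3 - <<'E'
from plant import r, viewer
from h import *
import pickle
s=r.observe();v=viewer.snapshot("wrist");pickle.dump((s,v),open("w2.pkl","wb"));cv2.imwrite("pics/w2.png",v["pixels"])
h=cv2.cvtColor(v["pixels"],cv2.COLOR_BGR2HSV).astype(int)
M=((h[...,0]<8)|(h[...,0]>172))&(h[...,1]>60)&(h[...,2]>60)
M=cv2.morphologyEx(M.astype(np.uint8),cv2.MORPH_CLOSE,np.ones((5,5)))
m=max(comps(M,300),key=lambda c:c[0][4]-10*abs(c[1][0]-319))[2]
ys,xs=np.nonzero(m);P=bydepth(v,"wrist",np.c_[xs,ys],s)
z=P[:,2];print("z pct",np.percentile(z,[50,80,90,95,98]))
R=s["tool_rot"];p=s["eef_pos"]
o,D=ray(v,"wrist",np.c_[xs,ys],s);E=(plane(o,D,78)-p)@R
r_=np.hypot(E[:,0],E[:,1]+0)
for k in((E[:,0]>35)&(E[:,0]<51),(E[:,0]<-35)): print(k.sum(),E[k].mean(0).round(1) if k.any() else None)
v=viewer.snapshot("side");cv2.imwrite("pics/s3.png",cv2.resize(v["pixels"][130:270,200:380],None,fx=4,fy=4))
E
```

```text
clock: 3.88
eef_pos: [484.9, 49.7, 168.6]
tool_rot: [[0.629, 0.777, 0.001], [0.777, -0.629, -0.0], [0.001, 0.001, -1.0]]
force: [0.0, -0.5, 0.2]
opening: 0.004
z pct [ 80.72055749  83.0992032   83.72509113  84.3514353  163.22207097]
201 [42.8 -0.7 90.7]
52 [-43.1   1.3  90.6]
```

View pics/s3.png

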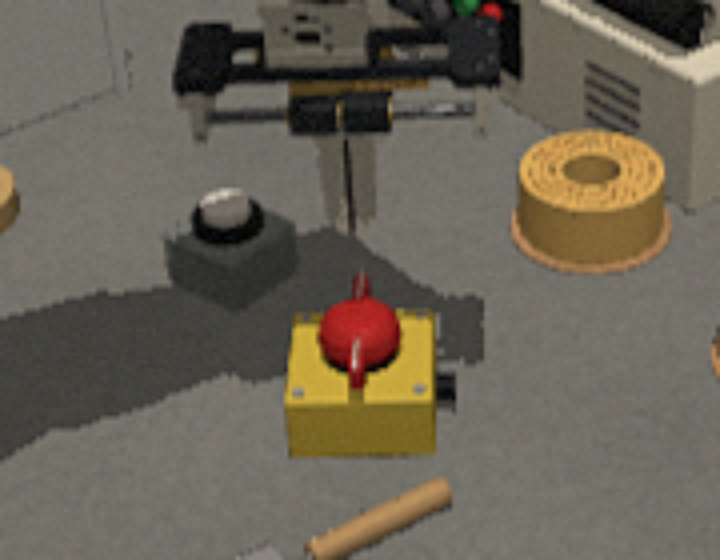

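View pics/w2.png

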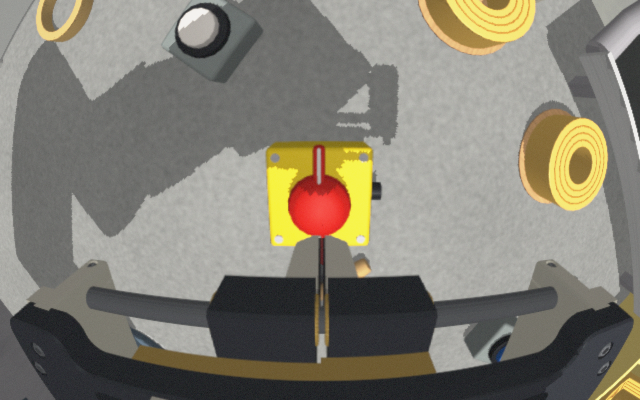

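The head is latched: its top measures z≈84, and no force acts on the tool. Next is one check of the white box position, then I lower the shut fingers beside the far ear.

```bash
python3 - <<'E'
from h import *
import pickle
s,v=pickle.load(open("w2.pkl","rb"))
for z,px in((67,(200,25)),(50,(200,80)),(50,(262,30))):
    o,D=ray(v,"wrist",[px],s);q=plane(o,D,z);print(q.round(0),((q-s["eef_pos"])@s["tool_rot"]).round(0), bydepth(v,"wrist",[px],s).round(0))
E
python3 -m pendant '{"fingers":[1,1,1,1,1,1,1,1,1,1],"dp":[[0.015,-0.012,0],[0.03,-0.024,0],[0.042,-0.034,0],[0.042,-0.034,0.01],[0.042,-0.034,0.024],[0.042,-0.034,0.038],[0.042,-0.034,0.052],[0.042,-0.034,0.066],[0.042,-0.034,0.07],[0.042,-0.034,0.07]],"yaw":[0,0,0,0,0,0,0,0,0,0]}'
python3 - <<'E'
from plant import r, viewer
import cv2
for n,(a,b,c,d) in dict(side=(130,270,200,380),scene=(110,230,240,390)).items():
    v=viewer.snapshot(n);cv2.imwrite(f"pics/{n}4.png",cv2.resize(v["pixels"][a:b,c:d],None,fx=4,fy=4))
v=viewer.snapshot("wrist");cv2.imwrite("pics/w4.png",v["pixels"])
E
```

```text
[[506. 234.  67.]] [[ 156. -100.  102.]] [[506. 234.  66.]]
[[472. 202.  50.]] [[ 110. -106.  119.]] [[459. 219.  -1.]]
[[541. 198.  50.]] [[150. -49. 119.]] [[542. 212.   5.]]
clock: 4.82
eef_pos: [483.7, 103.2, 96.5]
tool_rot: [[0.629, 0.777, -0.003], [0.777, -0.629, -0.0], [-0.002, -0.002, -1.0]]
force: [-0.5, -0.5, 0.5]
opening: 0.007
```

View pics/side4.png

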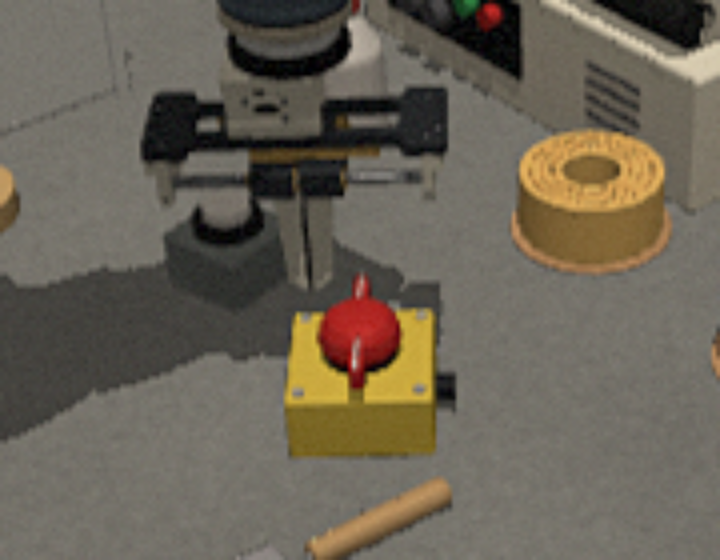

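View pics/w4.png

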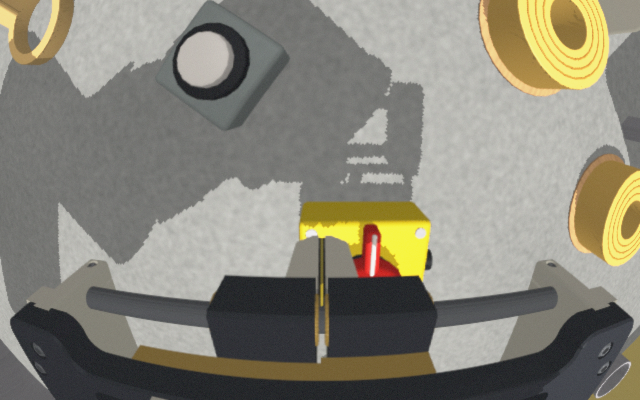

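The white box is over 100 mm away from the fingers, and the ear is at the right of the fingertips (372,250). I lower to ear height and creep towards the ear.

```bash
python3 -m pendant '{"fingers":[1,1,1,1,1,1,1],"dp":[[0,0,0.006],[0,0,0.012],[0,0,0.0145],[0,0.002,0.0145],[0,0.004,0.0145],[0,0.006,0.0145],[0,0.006,0.0145]],"yaw":[0,0,0,0,0,0,0]}'
python3 -m pendant '{"fingers":[1,1,1,1],"dp":[[0,0.001,0],[0,0.002,0],[0,0.003,0],[0,0.003,0]],"yaw":[0,0,0,0]}'
python3 - <<'E'
from plant import r, viewer
import cv2
s=r.observe();print(s["force"]@s["tool_rot"])
v=viewer.snapshot("wrist");cv2.imwrite("pics/w5.png",cv2.resize(v["pixels"][150:300,220:460],None,fx=3,fy=3))
E
```

```text
clock: 5.55
eef_pos: [489.9, 99.7, 83.8]
tool_rot: [[0.629, 0.777, 0.001], [0.777, -0.629, 0.0], [0.0, 0.0, -1.0]]
force: [0.3, 0.4, 0.1]
opening: 0.004
clock: 5.88
eef_pos: [491.9, 97.9, 83.7]
tool_rot: [[0.629, 0.777, 0.0], [0.777, -0.629, -0.0], [0.0, 0.0, -1.0]]
force: [0.2, -0.3, -0.3]
opening: 0.007
[-0.09336203  0.34249814  0.28461595]
```

View pics/w5.png

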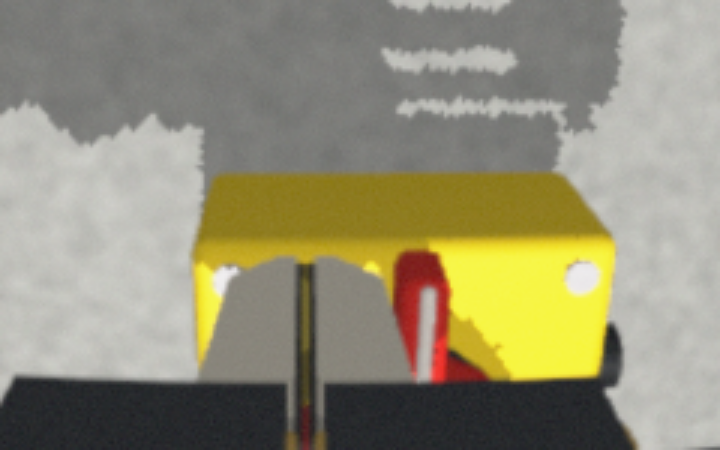

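The fingertip's right side (≈380 px) is about 2 mm from the ear (≈395 px). I now push along the arc about the axis, yawing with it, first 30°.

```bash
python3 -m pendant '{"fingers":[1,1,1,1,1,1,1,1],"dp":[[0,0.003,0],[0.0018,0.0067,0],[0.0032,0.0106,0],[0.0043,0.0146,0],[0.005,0.0187,0],[0.0054,0.0228,0],[0.0054,0.0269,0],[0.0054,0.0269,0]],"yaw":[0,5,10,15,20,25,30,30]}'
python3 - <<'E'
from plant import r, viewer
import cv2
s=r.observe();print(s["force"]@s["tool_rot"],s["moment"])
v=viewer.snapshot("wrist");cv2.imwrite("pics/w6.png",cv2.resize(v["pixels"][150:300,220:460],None,fx=3,fy=3))
v=viewer.snapshot("side");cv2.imwrite("pics/s6.png",cv2.resize(v["pixels"][130:270,200:380],None,fx=4,fy=4))
E
```

```text
clock: 6.6
eef_pos: [516.2, 85.0, 83.5]
tool_rot: [[0.935, 0.354, -0.001], [0.354, -0.935, 0.0], [-0.0, -0.0, -1.0]]
force: [-1.3, 0.9, 0.3]
opening: 0.003
[-0.88739958 -1.34208812 -0.34429455] [0.28301866 0.36847081 0.01562531]
```

View pics/w6.png

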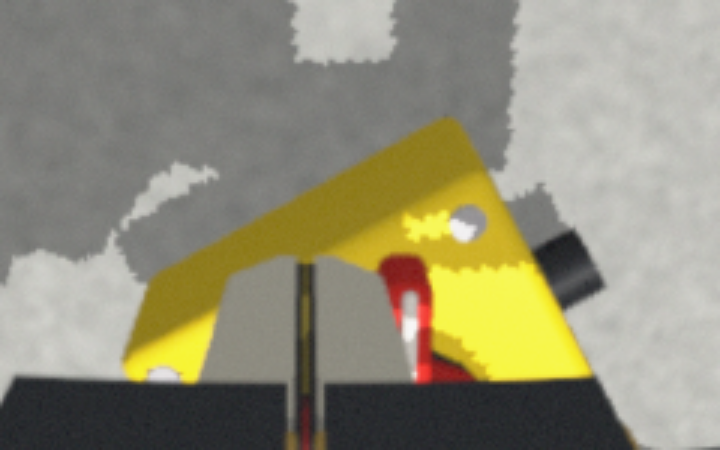

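View pics/s6.png

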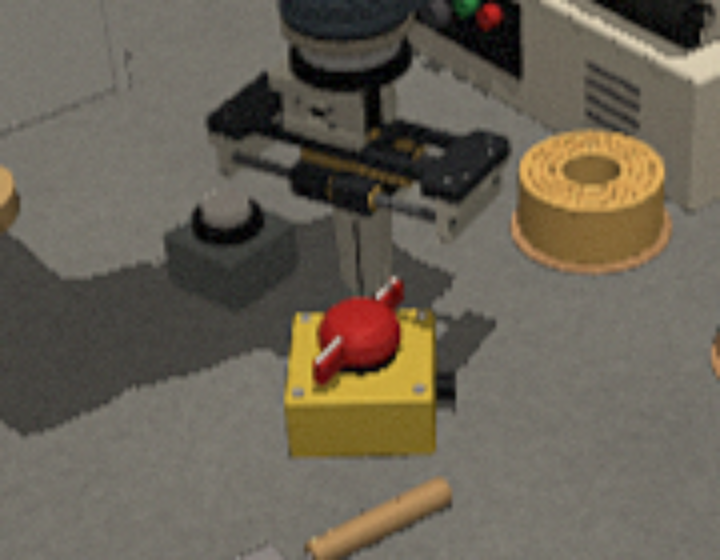

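The ear touches the finger and has turned about 30°, and the head is still down. I continue by another 20°.

```bash
python3 -m pendant '{"fingers":[1,1,1,1,1,1,1],"dp":[[0.0018,0.0037,0],[0.0032,0.0076,0],[0.0041,0.0108,0],[0.0047,0.0141,0],[0.005,0.0157,0],[0.005,0.0157,0],[0.005,0.0157,0]],"yaw":[5,10,14,18,20,20,20]}'
python3 - <<'E'
from plant import r, viewer
from h import *
s=r.observe();print(s["force"]@s["tool_rot"],s["moment"])
v=viewer.snapshot("wrist");cv2.imwrite("pics/w7.png",cv2.resize(v["pixels"][150:300,220:460],None,fx=3,fy=3))
v=viewer.snapshot("side");cv2.imwrite("pics/s7.png",cv2.resize(v["pixels"][130:270,200:380],None,fx=4,fy=4))
m=mask(v,"red")
for st,c,mm in comps(m,60):
    ys,xs=np.nonzero(mm);P=bydepth(v,"side",np.c_[xs,ys]);print(st,np.percentile(P[:,2],[50,80,90,97]))
E
```

```text
clock: 7.28
eef_pos: [526.5, 72.7, 83.9]
tool_rot: [[1.0, 0.021, 0.001], [0.021, -1.0, 0.0], [0.001, -0.0, -1.0]]
force: [0.5, 4.2, 2.5]
opening: 0.002
[ 0.57239283 -4.18808368 -2.53984332] [0.49389647 0.01019396 0.03186023]
[273 200  32  21 346] [84.14668171 90.53041363 92.03225545 93.14906587]
```

View pics/w7.png

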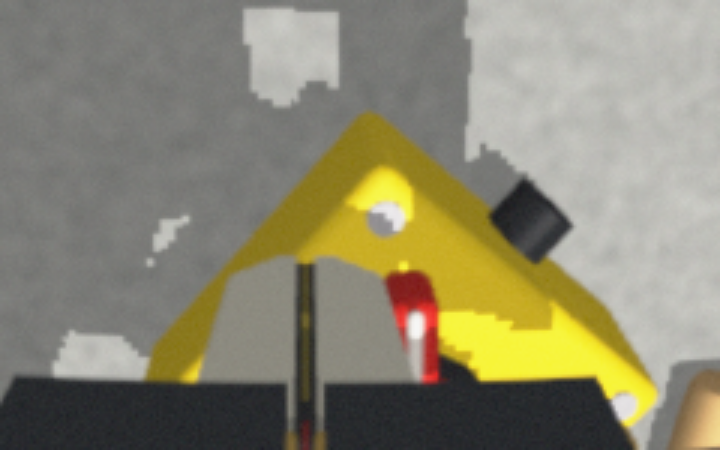

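View pics/s7.png

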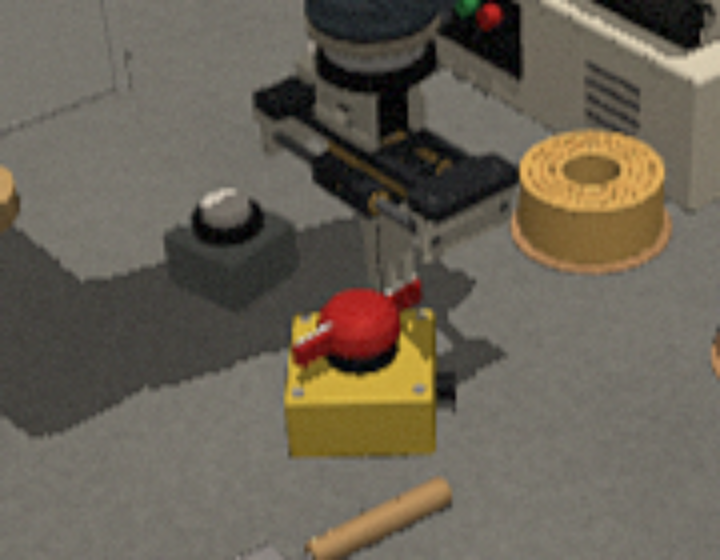

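The head has sprung up (top z≈92), held turned by the finger. I back away along tool -y, then up, and check that it turns back.

```bash
python3 -m pendant '{"fingers":[1,1,1,1,1,1,1,1,1,1],"dp":[[0,-0.006,0],[0,-0.014,0],[0,-0.024,0],[0,-0.034,0],[0,-0.044,0],[0,-0.055,0],[0,-0.055,-0.02],[0,-0.055,-0.045],[0,-0.055,-0.07],[0,-0.055,-0.07]],"yaw":[0,0,0,0,0,0,0,0,0,0]}'
python3 - <<'E'
from plant import r, viewer
from h import *
import pickle
s=r.observe();print(s["force"],s["joint_positions"])
v=viewer.snapshot("side");cv2.imwrite("pics/s8.png",v["pixels"])
vs=viewer.snapshot("scene")
for n,w in(("side",v),("scene",vs)):
  for st,c,mm in comps(mask(w,"red"),60):
    ys,xs=np.nonzero(mm);P=bydepth(w,n,np.c_[xs,ys]);print("red",n,st,np.percentile(P[:,2],[50,80,90,97]).round(1))
  for st,c,mm in comps(mask(w,"blue"),60):
    ys,xs=np.nonzero(mm);P=bydepth(w,n,np.c_[xs,ys]);k=(P[:,2]>63)&(P[:,2]<75)
    con=max(cv2.findContours(mm.astype(np.uint8),0,1)[0],key=cv2.contourArea);e=cv2.fitEllipse(con);o,D=ray(w,n,[e[0]])
    print("blue",n,st,e,P[k].mean(0).round(1),P[k].min(0).round(1),P[k].max(0).round(1),plane(o,D,67).round(1),plane(o,D,64).round(1))
E
```

```text
clock: 8.22
eef_pos: [527.4, 128.6, 157.9]
tool_rot: [[1.0, 0.018, 0.007], [0.018, -1.0, 0.001], [0.007, -0.001, -1.0]]
force: [0.9, 0.1, 0.6]
opening: 0.005
[0.93511534 0.12359566 0.64530884] [ 8.79681511e+00  2.45982511e+01  1.00205034e+02 -5.89200201e-03
  5.48148397e+01  9.77528466e+01]
red side [280 196  20  28 291] [86.2 91.1 92.4 94. ]
blue side [394 266  16  14 176] ((401.65032958984375, 272.8429260253906), (12.770373344421387, 15.639690399169922), 99.093505859375) [ 542.  -287.6   67.1] [ 527.  -302.9   63.4] [ 559.4 -270.2   70.5] [[ 539.6 -289.8   67. ]] [[ 542.  -287.9   64. ]]
red scene [404 129   9   9  66] [128.2 130.7 131.6 132.4]
red scene [293 166  30  15 241] [85.8 90.9 92.3 93.7]
blue scene [252 256  14  13 135] ((258.3641662597656, 261.8318786621094), (11.688048362731934, 12.960884094238281), 61.159568786621094) [ 546.  -286.1   66.7] [ 528.6 -303.7   63.1] [ 563.  -267.5   71.1] [[ 547.7 -286.9   67. ]] [[ 546.4 -285.9   64. ]]
```

View pics/s8.png

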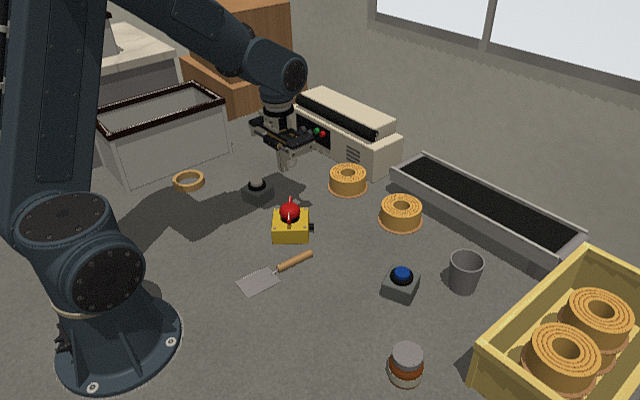

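The head is up and turned back, with the same appearance as at the start. The blue button is at about (544.5, -287). I travel there high.

```bash
python3 -m pendant '{"fingers":[1,1,1,1,1,1,1,1,1,1],"dp":[[0,0.01,-0.01],[0.0,0.03,-0.02],[0.001,0.055,-0.03],[0.002,0.082,-0.03],[0.003,0.11,-0.03],[0.004,0.138,-0.03],[0.004,0.166,-0.03],[0.005,0.19,-0.03],[0.005,0.205,-0.03],[0.005,0.21,-0.03]],"yaw":[0,0,0,0,0,0,0,0,0,0]}'
python3 -m pendant '{"fingers":[1,1,1,1,1,1,1,1,1,1],"dp":[[0,0.01,0],[0.0,0.03,0],[0.001,0.055,0],[0.002,0.082,0],[0.003,0.11,0],[0.004,0.138,0],[0.004,0.166,0],[0.004,0.19,0],[0.004,0.206,0],[0.004,0.206,0]],"yaw":[0,0,0,0,0,0,0,0,0,0]}'
python3 -m pendant '{"fingers":[1,1],"dp":[[0,0,0],[0,0,0]],"yaw":[0,0]}'
python3 - <<'E'
from plant import r, viewer
from h import *
s=r.observe();print(s["force"],s["eef_pos"])
w=viewer.snapshot("wrist");cv2.imwrite("pics/w9.png",w["pixels"])
for st,c,mm in comps(mask(w,"blue"),60):
    ys,xs=np.nonzero(mm);P=bydepth(w,"wrist",np.c_[xs,ys],s);k=(P[:,2]>63)&(P[:,2]<75)
    con=max(cv2.findContours(mm.astype(np.uint8),0,1)[0],key=cv2.contourArea);e=cv2.fitEllipse(con);o,D=ray(w,"wrist",[e[0]],s)
    q=plane(o,D,65);print("blue",st,e,P[k].mean(0).round(1),P[k].min(0).round(1),P[k].max(0).round(1),q.round(1),"tool",((q-s["eef_pos"])@s["tool_rot"]).round(1))
E
```

```text
clock: 9.15
eef_pos: [533.5, -84.8, 183.1]
tool_rot: [[1.0, 0.015, -0.001], [0.015, -1.0, -0.0], [-0.001, 0.0, -1.0]]
force: [-0.4, 0.0, -1.0]
opening: 0.001
clock: 9.98
eef_pos: [541.4, -290.4, 183.2]
tool_rot: [[1.0, 0.016, -0.0], [0.016, -1.0, -0.0], [-0.0, 0.0, -1.0]]
force: [-0.2, 0.3, -0.2]
opening: 0.005
clock: 10.15
eef_pos: [541.6, -287.2, 183.4]
tool_rot: [[1.0, 0.018, -0.001], [0.018, -1.0, 0.001], [-0.001, -0.001, -1.0]]
force: [0.6, 1.0, 0.3]
opening: 0.007
[0.62127811 1.027316   0.2745554 ] [ 541.61308451 -287.18567424  183.43030305]
blue [ 300  174   40   40 1219] ((319.5601806640625, 193.24131774902344), (38.410614013671875, 38.60326385498047), 45.69015121459961) [ 547.1 -286.7   65.9] [ 528.9 -303.5   63. ] [ 563.4 -269.    68.4] [[ 547.5 -286.7   65. ]] tool [[  6.   -0.3 118.4]]
```

View pics/w9.png

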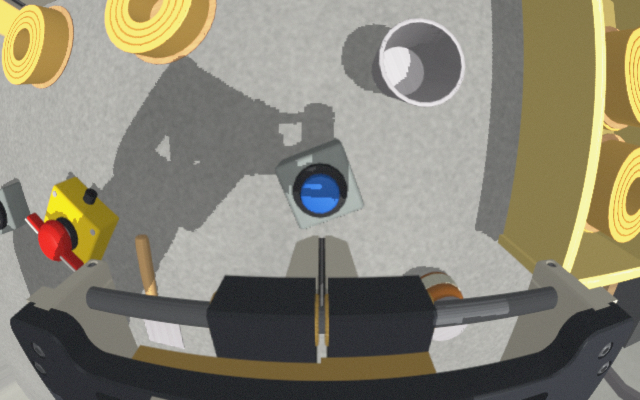

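The blue button is at (319,193), that is (546, -287) in world axes, so 4.5 mm ahead along tool x. I descend above it, then press.

```bash
python3 -m pendant '{"fingers":[1,1,1,1,1,1,1,1,1,1],"dp":[[0.0045,0,0.01],[0.0045,0,0.025],[0.0045,0,0.04],[0.0045,0,0.055],[0.0045,0,0.07],[0.0045,0,0.082],[0.0045,0,0.09],[0.0045,0,0.094],[0.0045,0,0.094],[0.0045,0,0.094]],"yaw":[0,0,0,0,0,0,0,0,0,0]}'
python3 -m pendant '{"fingers":[1,1,1,1,1,1],"dp":[[0,0,0.003],[0,0,0.006],[0,0,0.008],[0,0,0.0095],[0,0,0.0095],[0,0,0.0095]],"yaw":[0,0,0,0,0,0]}'
```

```text
clock: 11.03
eef_pos: [546.4, -288.3, 90.0]
tool_rot: [[1.0, 0.018, 0.0], [0.018, -1.0, -0.0], [0.0, 0.0, -1.0]]
force: [-0.2, 0.2, 0.4]
opening: 0.006
clock: 11.53
eef_pos: [546.4, -288.5, 80.5]
tool_rot: [[1.0, 0.017, 0.001], [0.017, -1.0, -0.001], [0.001, 0.001, -1.0]]
force: [2.3, -0.8, 3.4]
opening: 0.003
```

```bash
python3 -m pendant '{"fingers":[1,1,1],"dp":[[0,0,0.0015],[0,0,0.0015],[0,0,0.0015]],"yaw":[0,0,0]}'
python3 -m pendant '{"fingers":[1,1,1],"dp":[[0,0,0.001],[0,0,0.001],[0,0,0.001]],"yaw":[0,0,0]}'
```

```text
clock: 11.78
eef_pos: [546.4, -288.5, 78.9]
tool_rot: [[1.0, 0.017, 0.001], [0.017, -1.0, -0.001], [0.001, 0.001, -1.0]]
force: [2.3, -0.6, 4.6]
opening: 0.006
clock: 12.03
eef_pos: [546.5, -288.5, 78.3]
tool_rot: [[1.0, 0.017, 0.001], [0.017, -1.0, -0.001], [0.001, 0.001, -1.0]]
force: [-0.5, -0.8, 8.8]
opening: 0.002
```

```bash
python3 -m pendant '{"fingers":[1,1,1],"dp":[[0,0,0.001],[0,0,0.001],[0,0,0.001]],"yaw":[0,0,0]}'
python3 -m pendant '{"fingers":[1,1,1,1,1,1,1,1,1,1],"dp":[[0,0,-0.008],[0,0,-0.02],[0,0,-0.035],[0,0,-0.055],[0,0,-0.075],[0,0,-0.095],[0,0,-0.115],[0,0,-0.12],[0,0,-0.12],[0,0,-0.12]],"yaw":[0,0,0,0,0,0,0,0,0,0]}'
python3 - <<'E'
from plant import r, viewer
from h import *
s=r.observe();print(s["force"],s["eef_pos"])
w=viewer.snapshot("wrist");cv2.imwrite("pics/w10.png",w["pixels"])
v=viewer.snapshot("side");cv2.imwrite("pics/s10.png",v["pixels"]);vs=viewer.snapshot("scene");cv2.imwrite("pics/sc10.png",vs["pixels"])
for n,W in(("wrist",w),("side",v),("scene",vs)):
  for col in("red","blue"):
   for st,c,mm in comps(mask(W,col),60):
    ys,xs=np.nonzero(mm);P=bydepth(W,n,np.c_[xs,ys],s);print(col,n,st,np.percentile(P[:,2],[50,80,90,97]).round(1))
for n,W in(("side",v),("scene",vs)):
  a=np.load(n+"0.npz")["pixels"].astype(int);d=abs(a-W["pixels"]).max(2)>40;cv2.imwrite(f"pics/d_{n}.png",np.where(d[...,None],W["pixels"],W["pixels"]//4))
E
```

```text
clock: 12.28
eef_pos: [546.5, -288.5, 78.1]
tool_rot: [[1.0, 0.018, 0.001], [0.018, -1.0, -0.001], [0.001, 0.001, -1.0]]
force: [-2.3, 2.1, 17.6]
opening: 0.004
clock: 13.12
eef_pos: [545.6, -288.0, 195.7]
tool_rot: [[1.0, 0.017, -0.001], [0.017, -1.0, 0.001], [-0.001, -0.001, -1.0]]
force: [-0.3, 0.8, -0.2]
opening: 0.004
[-0.31285798  0.77759568 -0.24188454] [ 545.60697792 -287.97053384  195.69205415]
red wrist [  34  213   54   53 1257] [83.5 89.7 90.9 91.6]
blue wrist [ 300  175   38   38 1124] [65.9 66.5 66.8 67.2]
red side [280 197  20  27 287] [86.3 91.5 92.7 94.2]
blue side [394 266  16  14 179] [66.5 67.8 68.5 69.9]
red scene [404 129   9   9  65] [128.1 130.3 130.9 131.6]
red scene [293 166  30  15 244] [85.9 90.7 92.6 93.8]
blue scene [252 256  14  13 136] [66.  68.2 69.4 69.9]
```

View pics/s10.png

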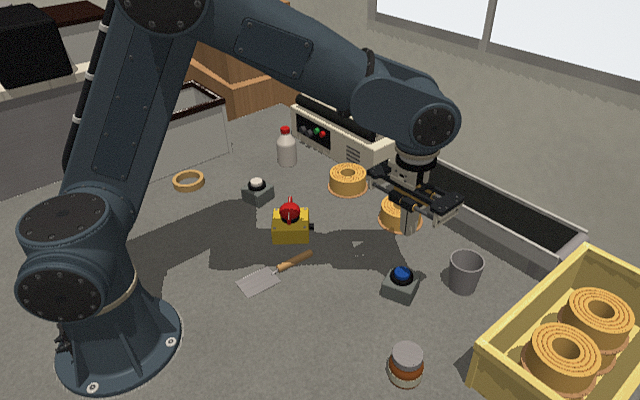

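View pics/sc10.png

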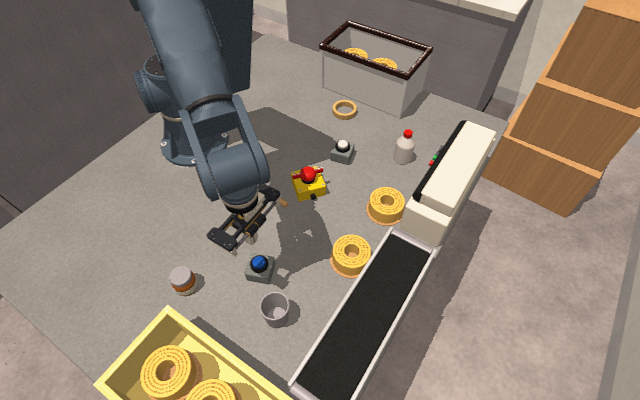

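Red head (side view 289,210) is up at 92 mm, and blue (402,273) is back out at 67 mm. All the loose things are where they started. The gripper is about 110 mm above the blue button and touches nothing.

Run:
```python
from plant import r
s=r.observe();print(s["clock"],s["dq"].round(2),s["force"].round(2))
print(r.sign_off())
```

```text
13.2667 [-0.01  0.04 -0.44 -0.03 -0.02  0.03] [-0.08 -0.68  0.85]
the job is handed in; nothing more can be done
None
```

The emergency-stop test is done and handed in at 13.3 s of the 61 s allowed; the hand-in gives no verdict.

- **Press:** I pushed the red head in with the shut fingers to its hard end (18.5 N). I lifted off, and its top stayed down at about 84 mm with nothing touching it.
- **Turn:** I pushed the far ear clockwise along its arc by about 50° from one side. The head was still down in the picture at about 30° and up at about 92 mm by the end of the push. It turned back once I let go.
- **Reset:** I pressed the blue button to its stop (17.6 N). It came back out to about 67 mm.

**Last checks:**
- Red head at about 92 mm, with its ears back at their starting angle.
- Blue button at about 67 mm.
- White button never approached; it looked out in the pictures, but I did not measure it at the end.
- Loose things looked to be where they started in both fixed views. This was by eye; I took no position measurements of them.
- Gripper about 110 mm above everything, and the force reading was only sensor noise (under 1 N).

No check failed. The one disagreement was between cameras: positions differed by up to about 8 mm. The blue button's x read 540 to 548 mm depending on the view, so I used a middle value confirmed with the wrist camera.

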